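# Cock the filing vice open on its first notch

### The arm

A 6-joint arm with a two-finger parallel gripper is mounted at the origin on the work surface. World frame = base frame: x ahead of the robot, y to its left, z up, the work surface at z = 0. Lengths are in mm, angles in rad, forces in N, time in s.
With the tool pointing down it reaches from about 375 to 900 mm from the base axis. Payload 3.1 kg.
Tool frame: the origin (TCP) lies midway between the tips of the shut fingers; the grasp point (between the pads) lies grasp_offset behind it (grasp_offset is the distance from the TCP to the grasp point, in mm); z points along the fingers, y is the line along which they close (so a half turn about z gives the same grasp; the last joint's range is limited). The gripper opens to 85 mm and grips with 20 to 120 N. Pads are 22 mm wide; open, the fingers measure 114 mm over their backs; the gripper's body (76 mm by 85 mm) begins 54 mm behind the grasp point. The pads swing forward as they close: fully open they stand 13 mm farther back than shut.
Start: joints at [1.062, 0.527, 1.433, -0, 1.181, -0.178], TCP at [202.959, 591.104, 231.31] pointing down, gripper open.
Joint ranges: [-3.08, 3.08], [-0.75, 2.2], [0.22, 2.44], [-1.43, 4.57], [0, 2.65], [-2.85, 2.85]. Speed limits (rad/s): [2.79, 2.79, 3.14, 3.14, 3.14, 3.14].

### API

Orientations are given as a unit quaternion [x, y, z, w].
In Python, from workcell import observe, grab_frame, hand_in, grasp_offset gives the robot as it stands.
- The arm moves only by the shell command python3 -m inch 'ROWS' [FORCE]. ROWS is JSON, a list of rows, each an object with "delta_pos": the shift along the tool's x, y, z in m, a list of three; "angular": the turn, a rotation vector about the tool's x, y, z in rad, a list of three; "hand": the gripper command: -1 is shut, 1 is fully open, values between are in proportion. A call has 1 to 8 rows; each row shifts and turns the commanded pose from where the row before left it, along the tool's axes as they then stand; what a row does not reach is not made up. A row lasts 1/10 s, in which the tool goes at most 50 mm and 8.59 degrees, less where a joint would pass 70% of its speed; a pose out of reach is approached as far as the arm can. A call is refused whole if a number of a shift passes 0.05 or a number of a turn 0.15, either way. A call with a gripper value outside its range is refused whole. The fingers move at their own pace and stop on an object; FORCE is the grip in N (left out, the last holds). Time passes only in rows, so rows that do not move let the fingers close. It gives the time, the measured TCP pose, the force, the opening and the grip force at its end, in the units of the state.
- observe(): the state, without advancing time (a new reading comes with each control period).
- grab_frame(name): name is "scene" or "side" or "wrist"; returns a dict with "img" (384x512x3 uint8, red, green, blue), "depth" (384x512 float32, mm along the optical axis (not along the pixel's ray), 0 where there is no reading), "intrinsics" (3x3 intrinsics, pixels), "dist" ([k1, k2, p1, p2, k3] as OpenCV has them; the pictures are not rectified), "rvec" (rotation vector, rad) and "tvec" (3), from world to camera coordinates, as OpenCV has them; the wrist camera has in their place "T_tool_cam" (4x4, takes a point from camera to tool coordinates, whose origin is the TCP and whose axes are the flange's). Camera axes: x right, y down, z forward; pixel columns grow to the right and rows downward; lengths in mm; the calibration is good to about 2 mm. A picture is of the moment at which its call begins: read the wrist's pose just before it.
- hand_in(): hands the job in; it is judged then, once.
The state is a dict: "clock": time; "joint_pos": joint angles; "joint_vel": joint speeds; "effort": joint torques, N m; "ee_pos": TCP position; "ee_rot": TCP orientation; "ft_force": force on the tool from outside, world axes, zero at the start; "torque": the same for the moment, N m; "grip_width": finger opening in mm; "grasp_force": force on a finger pad.
Only numpy, scipy, OpenCV 4.12 (cv2) and the standard library are available. Lean on these libraries where they do the work, as an engineer would, in place of code of your own. Each camera call takes 0.05 s, during which the arm holds its last target. There are 200 camera calls.

### The job

The spring-closed filing vice has to stand half open, ready for the next brass blank. With shut fingertips push the wooden block on the near end of its slide, away from you along the slide, until the first notch has gone about a centimetre past the drop pin, but not so far that the second notch reaches the pin; then let the slide come back against the pin, so that it stays latched there, and take the hand clear. Only push the front of the block: do not pinch it, leave the pin alone for it drops by itself, and leave the tin, brass blank, sanding block and file where they are.

Things in the scene. Friction and masses are not known exactly. Their poses are not given: they have to be found in the camera images.
- vice: Filing vice, fixed to the bench: dark steel bed 300 x 110 x 12 mm. Origin on the bench under the vice's centre line; its x axis is the direction in which the slide is pushed (away from the robot, turned by the vice's yaw), y to the left, z up. The bed runs from x = -90 to +210 mm, the fixed jaw stands at x = 84 to 100 mm, 70 mm high. In front of x = -90 mm there is only the bench under the overhanging push block.
- slide (a joint): Travel of the sprung slide in m along the vice's +x: 0 = vice shut (as at the start), grows as it is pushed, hard end stop at 0.082. A spring always drives it back: 7 N at 0, 11 N at 0.082, plus damping of 4 N at 0.1 m/s, and 2 to 3 N more while the pin climbs the ramp between the notches. The slide is a steel bar 36 mm wide with its teeth on top; the moving jaw (70 mm high) is on its far end.
- push_face (a point): Middle of the front face of the wooden push block, which moves with the slide. The block is 94 mm wide (vice y), 21 mm thick, from 15 to 65 mm above the bench; this point is 40 mm above the bench. The face is upright and looks to the vice's -x; push it towards +x. Nothing stands within 60 mm in front of it.
- push_block: The wooden push block itself; origin at bench level under the middle of its front face, axes as the vice's.
- back_plate: Dark steel plate 4 x 90 x 48 mm on the far side of the push block, fixed to it; origin at bench level on the plate's front side, 21 mm behind the push face. Not to be touched (that would be pinching the block).
- notch_1 (a point): Upper edge, on the centre line, of the first notch's stop face on the slide (41 mm above the bench). This upright face looks to the vice's -x and is 9 mm high. In front of it lies a 12 mm long pocket, then a ramp that climbs back to full height towards -x.
- notch_2 (a point): The same point of the second notch, 32 mm nearer to the push block (-x). If it passes the pin the vice latches there, too wide open, and cannot be set back without lifting the pin.
- bracket: Aluminium bridge over the slide, 30 x 98 mm, 66 mm high, fixed; clamped somewhere different along the bed each time. Origin at bench level on the axis of the drop pin, axes parallel to the vice's. At the start notch_1 is 28 to 40 mm to the -x side of the pin axis.
- stop_pin (a joint): Drop of the upright steel pin (8 mm diameter, light spring and weight push it down) in m: 0 = riding on top of the slide, as at the start, 0.009 = dropped in a notch's pocket. When latched, the notch's stop face rests against the pin, i.e. notch_1 is 4 mm to the +x side of the pin axis.
- pin_knob: Brass knob on top of the drop pin, 18 mm diameter, 11 mm high; origin at its underside on the pin axis, 78 mm above the bench while the pin is up, 69 mm when it has dropped. Not to be touched.
- blank: Loose brass blank 80 x 35 x 12 mm lying flat, origin at the centre of its underside. Leave alone.
- sanding_block: Loose cork sanding block 70 x 45 x 31 mm with abrasive underneath, origin at the centre of its underside. Leave alone.
- tin: Loose round metal tin, 48 mm diameter, 55 mm high, standing; origin at the centre of its underside. Leave alone.
- file: Loose hand file 225 mm long, 18 mm wide with a brass handle, lying; origin under its length (handle from 40 to 125 mm towards its own -x, blade to 100 mm towards +x). Leave alone.

How it is judged:
By the outcome, as a careful person would: the job done as asked, in the order asked, and still so for the second after the job is handed in, with the robot touching nothing.
It also fails if it takes over 40 s, if anything falls off the work surface, if the arm or the gripper's body presses on something with over 40 N, if the wrist force passes 120 N, or if a joint passes its speed limit or range.

## Working session

There is one attempt and no reset: what is moved stays moved. The work goes in short steps, Python scripts to look and compute and a shell command to move; the robot and the scene stay as the last step left them, time stands still between calls to the robot, and variables do not carry over. Pictures are saved under pics/ and viewed, at most 10 in all, crops included, and the job is handed in when it is done.

```bash
mkdir -p pics
cat > h.py <<'E'
import numpy as np, cv2
from scipy.spatial.transform import Rotation as R
from workcell import *
def cloud(f, ee=None):
    d=f["depth"]; h,w=d.shape
    v,u=np.mgrid[:h,:w]
    p=cv2.undistortPoints(np.stack([u,v],-1).reshape(-1,1,2).astype(float),np.array(f["intrinsics"]),np.array(f["dist"])).reshape(h,w,2)
    c=np.dstack([p[...,0]*d,p[...,1]*d,d])
    if "rvec" in f:
        M=cv2.Rodrigues(np.array(f["rvec"],float))[0]; P=(c-np.array(f["tvec"]).ravel())@M
    else:
        T=np.array(f["T_tool_cam"]); c=c@T[:3,:3].T+T[:3,3]
        P=c@R.from_quat(ee["ee_rot"]).as_matrix().T+np.array(ee["ee_pos"])
    P[d==0]=np.nan
    return P
E
python3 - <<'E'
from h import *
s=observe(); print(s, grasp_offset)
ims=[]
for n in("scene","side"):
    f=grab_frame(n); np.savez(n,P=cloud(f),img=f["img"]); cv2.imwrite(f"pics/{n}.png",f["img"][...,::-1])
E
```

```text
{'clock': 0.0, 'joint_pos': array([ 1.06150637e+00,  5.28474165e-01,  1.43390737e+00, -7.61679109e-06,
        1.18141988e+00, -1.78530812e-01]), 'joint_vel': array([-1.10148953e-05,  8.02295394e-04,  9.53655104e-04, -3.03910845e-04,
        1.35688828e-03, -1.20669357e-03]), 'effort': array([-1.22431207e-03, -4.42360926e+01, -1.78021824e+01, -2.90339385e-04,
        8.51874298e-03, -1.22441133e-05]), 'ee_pos': array([202.6086449 , 590.48155865, 230.32710887]), 'ee_rot': array([ 1.64625206e-01,  9.86355576e-01, -1.04090189e-03, -3.69050630e-04]), 'ft_force': array([ 0.22851546,  1.23685709, -0.79709389]), 'torque': array([-0.02204775, -0.02838842, -0.04330325]), 'grasp_force': 0.0, 'grip_width': 85.30969140859148} 18.700000000000003
```

View pics/scene.png

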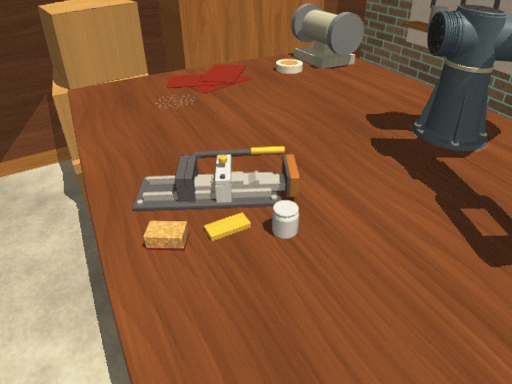

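View pics/side.png

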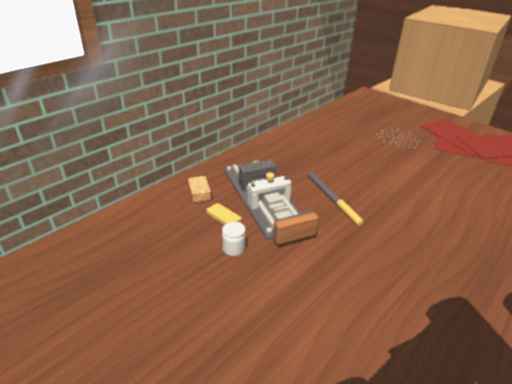

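The scene view shows the vice at about (215,185), the block at (291,172), the knob at (223,158) and the tin at (285,219). The side view shows the block's front face at (296,229) and the knob at (270,177).

Run:
```python
from h import *
z=np.load("side.npz");P=z["P"];
S=np.load("scene.npz")["P"]
pt=lambda A,u,v:np.round(np.nanmedian(A[v-1:v+2,u-1:u+2].reshape(-1,3),0),1)
for n,u,v in [("face",296,229),("knob",270,177),("faceL",280,236),("faceR",313,224),("tin",233,228),("file",348,210)]: print(n,pt(P,u,v))
for n,u,v in [("knob",223,158),("blockside",292,178),("tin",285,208),("jaw",187,160),("bed",150,203)]: print(n,pt(S,u,v))
# front face points
m=np.zeros(P.shape[:2],bool); m[216:243,274:320]=1
hsv=cv2.cvtColor(z["img"],cv2.COLOR_RGB2HSV)
Q=P[m&(P[...,2]>22)&(P[...,2]<58)]; 
c=np.nanmedian(Q,0); Q=Q[np.linalg.norm(Q-c,axis=1)<70]
for _ in range(4):
    c=Q.mean(0); w,V=np.linalg.eigh(np.cov(Q[:,:2].T)); n=V[:,0]; r=(Q-c)[:,:2]@n
    Q=Q[abs(r)<max(2.5*r.std(),2)]
n=n*np.sign(n@c[:2]); t=np.array([-n[1],n[0]]); s=(Q-c)[:,:2]@t
print("n",n,"yaw",np.arctan2(n[1],n[0]),"c",c,len(Q),"resid",r.std(),"lat",s.min(),s.max(),"mid",c[:2]+t*(s.min()+s.max())/2)
# side-jaw/bed check: elevated points
A=np.concatenate([P.reshape(-1,3),S.reshape(-1,3)]);
A=A[np.isfinite(A).all(1)]
d=(A[:,:2]-c[:2]); 
for lo,hi in [(8,16),(60,75),(76,95)]:
    k=(A[:,2]>lo)&(A[:,2]<hi)&(abs(d@t)<75)&(d@n>-20)&(d@n<330)
    print(lo,hi,k.sum(),"along",np.percentile(d[k]@n,[1,50,99]),"lat",np.percentile(d[k]@t,[1,50,99]))
```

```text
face [547.7  35.2  44.9]
knob [674.9 -25.1  86.6]
faceL [562.1  68.7  37.5]
faceR [530.4  -0.7  48.2]
tin [633.3 132.5  55.1]
file [ 521.4 -131.9   16.2]
knob [683.4 -25.3  87.8]
blockside [578.9  66.7  62. ]
tin [635.1 133.2  54.3]
jaw [740.4 -83.7  69.6]
bed [836.8 -52.   13.1]
n [ 0.90411466 -0.42728992] yaw -0.44149315302738407 c [546.66211783  33.12451138  40.07625209] 509 resid 1.162861570961749 lat -48.57011156040678 44.1617500644347 mid [545.72029361  31.13167925]
8 16 2264 along [ 36.11298899 194.39706243 328.60718941] lat [-51.35138065  42.78140162  56.73057168]
60 75 2238 along [ -0.55021519 149.65715642 240.60449142] lat [-46.29660879   6.27777549  48.76979206]
76 95 118 along [138.71254299 148.02225365 158.8865093 ] lat [-8.45306631  2.88710705 10.07448509]
```

```bash
python3 -m inch '[{"delta_pos":[-0.02,-0.014,0],"angular":[0,0,0.11],"hand":-1},{"delta_pos":[-0.035,-0.0255,0],"angular":[0,0,0],"hand":-1},{"delta_pos":[-0.035,-0.0255,0],"angular":[0,0,0],"hand":-1},{"delta_pos":[-0.035,-0.0255,0],"angular":[0,0,0],"hand":-1},{"delta_pos":[-0.035,-0.0255,0],"angular":[0,0,0],"hand":-1},{"delta_pos":[-0.035,-0.0255,0],"angular":[0,0,0],"hand":-1},{"delta_pos":[-0.035,-0.0255,0],"angular":[0,0,0],"hand":-1}]' && python3 -m inch '[{"delta_pos":[-0.035,-0.0255,0],"angular":[0,0,0],"hand":-1},{"delta_pos":[-0.035,-0.0255,0],"angular":[0,0,0],"hand":-1},{"delta_pos":[-0.035,-0.0255,0],"angular":[0,0,0],"hand":-1},{"delta_pos":[-0.035,-0.0255,0],"angular":[0,0,0],"hand":-1},{"delta_pos":[-0.035,-0.0255,0],"angular":[0,0,0],"hand":-1},{"delta_pos":[-0.035,-0.0255,0],"angular":[0,0,0],"hand":-1},{"delta_pos":[-0.035,-0.0255,0],"angular":[0,0,0],"hand":-1},{"delta_pos":[0,0,0],"angular":[0,0,0],"hand":-1}]'
python3 - <<'E'
from h import *
s=observe(); f=grab_frame("wrist"); print(s["clock"],s["ee_pos"],s["ee_rot"],f["T_tool_cam"])
np.savez("w1",P=cloud(f,s),img=f["img"]); cv2.imwrite("pics/w1.png",f["img"][...,::-1])
E
```

```text
clock: 0.8
ee_pos: [342.3, 341.7, 231.1]
ee_rot: [0.218, 0.976, -0.0, -0.0]
ft_force: [0.6, -0.1, -0.1]
grip_width: 0.2
grasp_force: 0.0
clock: 1.6
ee_pos: [490.9, 73.1, 231.4]
ee_rot: [0.221, 0.975, -0.0, 0.002]
ft_force: [-0.3, 0.2, -0.5]
grip_width: 0.1
grasp_force: 0.0
1.6 [490.87189743  73.05039492 231.36939174] [ 2.21437645e-01  9.75172664e-01 -4.70581085e-04  1.85025003e-03] [[-7.17245571e-04 -9.57304901e-01 -2.89079250e-01  7.27464463e+01]
 [ 9.99999653e-01 -8.09010551e-04  1.97954168e-04  2.38200009e-01]
 [-4.23370658e-04 -2.89079007e-01  9.57305149e-01 -1.43793041e+02]
 [ 0.00000000e+00  0.00000000e+00  0.00000000e+00  1.00000000e+00]]
```

View pics/w1.png

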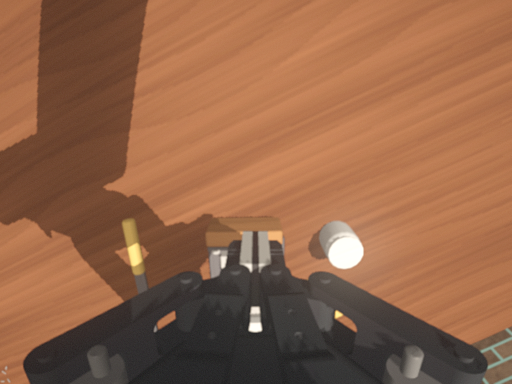

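The view shows the block at (245,232), but the gripper hides the slide beyond it. I'll go further over the vice and look there.

```bash
python3 -m inch '[{"delta_pos":[-0.045,-0.004,0],"angular":[0,0,0],"hand":-1},{"delta_pos":[-0.045,-0.004,0],"angular":[0,0,0],"hand":-1},{"delta_pos":[-0.045,-0.004,0],"angular":[0,0,0],"hand":-1},{"delta_pos":[-0.035,-0.002,0],"angular":[0,0,0],"hand":-1},{"delta_pos":[0,0,0],"angular":[0,0,0],"hand":-1},{"delta_pos":[0,0,0],"angular":[0,0,0],"hand":-1}]'
python3 - <<'E'
from h import *
s=observe(); f=grab_frame("wrist"); print(s["clock"],s["ee_pos"])
np.savez("w2",P=cloud(f,s),img=f["img"]); cv2.imwrite("pics/w2.png",cv2.resize(f["img"][60:330,130:490,::-1],None,fx=2.2,fy=2.2))
E
```

```text
clock: 2.25
ee_pos: [634.2, -6.6, 230.3]
ee_rot: [0.218, 0.976, 0.0, -0.002]
ft_force: [-0.6, 0.4, 0.4]
grip_width: -0.3
grasp_force: 0.0
2.25 [634.15863786  -6.56996319 230.28969671]
```

View pics/w2.png

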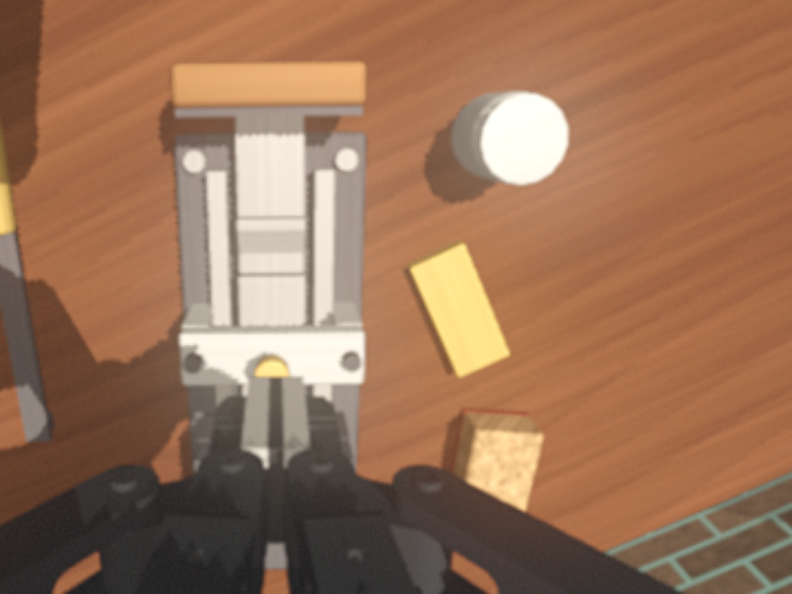

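The crop shows the block's front edge at row 62 and stop-face lines across the slide at rows ~217 and ~273. The bracket top spans rows 333–384, and the knob is at (271,367). The loose parts lie to the right and left.

Run:
```python
from h import *
z=np.load("w2.npz");P=z["P"];g=cv2.cvtColor(z["img"],cv2.COLOR_RGB2GRAY)
n=np.array([.9041,-.4273]);t=np.array([.4273,.9041]);o=np.array([545.7,31.1])
# yaw check: front edge of block top, slide edges via image of block
K=(P[...,2]>58)&(P[...,2]<70); 
d=P[...,:2]-o; a=d@n; l=d@t
B=K&(a<35)&(a>-15); print("block top a",np.percentile(a[B],[1,99]),"l",np.percentile(l[B],[1,99]),"z",np.median(P[B][:,2]))
for lo in(-40,-20,0,20):
    m=B&(l>lo)&(l<lo+20);print(lo,np.percentile(a[m],[2,98]))
Br=K&(a>110)&(a<190)&(abs(l)>20)&(abs(l)<40); print("bracket",np.percentile(a[Br],[1,99]),np.median(P[Br][:,2]),np.percentile(l[K&(a>110)&(a<175)],[1,99]))
Kn=(P[...,2]>82)&(P[...,2]<93)&(a>110)&(a<175);print("knob",Kn.sum(),np.percentile(a[Kn],[1,99]),np.median(l[Kn]))
col=int(130+262/2.2)
for v in range(100,215): print(v,g[v,col-6:col+7].mean().round().astype(int),np.nanmedian(a[v,col-6:col+7]).round(1),np.nanmedian(P[v,col-6:col+7,2]).round(1),end=" | ")
```

```text
block top a [ 1.98987792 26.38617458] l [-44.48363109  46.09366934] z 65.86054586688854
-40 [ 3.07541655 26.34589327]
-20 [ 2.02688495 26.39212755]
0 [ 2.01909453 25.37354356]
20 [ 2.00645387 25.31393814]
bracket [136.80823448 165.9815721 ] 67.08042910222582 [-45.56707238  49.61525255]
knob 119 [143.21258004 150.90314596] 1.9346447982592903
100 183 14.2 66.5 | 101 181 15.2 66.6 | 102 181 16.2 66.2 | 103 181 17.3 66.2 | 104 179 18.3 66.3 | 105 171 19.3 66.4 | 106 155 20.3 65.9 | 107 138 21.3 64.5 | 108 134 22.3 62.4 | 109 146 23.3 65.2 | 110 154 24.4 65.0 | 111 154 25.4 65.2 | 112 154 26.4 63.4 | 113 154 27.8 32.9 | 114 155 28.9 33.0 | 115 155 30.1 33.1 | 116 155 31.2 32.9 | 117 155 32.4 33.0 | 118 154 33.5 33.2 | 119 153 34.7 32.8 | 120 168 35.8 32.8 | 121 209 36.9 33.0 | 122 232 38.1 32.9 | 123 237 39.2 33.1 | 124 236 40.4 32.4 | 125 236 41.6 33.0 | 126 235 42.7 33.3 | 127 236 43.9 32.7 | 128 235 45.1 32.5 | 129 235 46.2 33.0 | 130 235 47.3 33.3 | 131 235 48.5 33.1 | 132 235 49.7 33.3 | 133 235 50.9 32.9 | 134 235 52.0 33.1 | 135 235 53.2 33.1 | 136 234 54.4 33.1 | 137 234 55.5 33.5
[... 883 characters left out ...]
 33.2 | 182 230 110.9 33.1 | 183 217 112.1 33.3 | 184 178 113.0 34.7 | 185 188 112.8 40.3 | 186 225 113.6 42.1 | 187 231 114.7 42.7 | 188 229 116.0 42.4 | 189 228 117.3 42.3 | 190 228 118.6 42.4 | 191 228 119.8 42.6 | 192 228 121.2 42.0 | 193 228 122.3 42.5 | 194 228 123.8 42.0 | 195 228 124.9 42.4 | 196 228 126.3 41.9 | 197 228 127.5 42.3 | 198 228 128.8 42.4 | 199 228 130.3 41.8 | 200 228 131.4 42.3 | 201 228 132.8 42.1 | 202 228 134.1 41.9 | 203 228 135.4 42.0 | 204 228 136.5 42.5 | 205 228 137.9 42.3 | 206 227 139.1 42.6 | 207 215 140.6 42.2 | 208 182 141.9 42.3 | 209 173 137.4 58.5 | 210 182 137.3 62.0 | 211 213 137.3 65.4 | 212 246 137.8 67.3 | 213 249 139.2 67.0 | 214 249 140.3 67.3 |
```

```bash
python3 -m inch '[{"delta_pos":[0.047,-0.001,0],"angular":[0,0,0],"hand":-1},{"delta_pos":[0.047,-0.001,0],"angular":[0,0,0],"hand":-1},{"delta_pos":[0.047,-0.001,0],"angular":[0,0,0],"hand":-1},{"delta_pos":[0,0,0.045],"angular":[0,0,0],"hand":-1},{"delta_pos":[0,0,0.045],"angular":[0,0,0],"hand":-1},{"delta_pos":[0,0,0.045],"angular":[0,0,0],"hand":-1},{"delta_pos":[0,0,0.04],"angular":[0,0,0],"hand":-1},{"delta_pos":[0,0,0.02],"angular":[0,0,0],"hand":-1}]'; python3 -m inch '[{"delta_pos":[0,0,0],"angular":[0,0,0],"hand":-1},{"delta_pos":[-0.01,0,0],"angular":[0,0,0],"hand":-1},{"delta_pos":[-0.01,0,0],"angular":[0,0,0],"hand":-1},{"delta_pos":[-0.01,0,0],"angular":[0,0,0],"hand":-1},{"delta_pos":[0,0,0],"angular":[0,0,0],"hand":-1}]'
cat > st.py <<'E'
from h import *
s=observe();n=np.array([.9041,-.4273]);t=np.array([.4273,.9041]);d=s["ee_pos"][:2]-[545.7,31.1]
print("t",s["clock"],"a",d@n,"l",d@t,"z",s["ee_pos"][2],"F",s["ft_force"][:2]@n,s["ft_force"])
E
python3 st.py
```

```text
clock: 3.1
ee_pos: [502.5, 51.3, 34.1]
ee_rot: [0.218, 0.976, -0.0, -0.003]
ft_force: [0.1, -0.3, 0.1]
grip_width: -0.2
grasp_force: 0.0
clock: 3.6
ee_pos: [535.9, 36.1, 37.7]
ee_rot: [0.219, 0.976, 0.0, 0.002]
ft_force: [-0.3, 1.0, -0.5]
grip_width: -0.1
grasp_force: 0.0
t 3.6 a -11.005629743157506 l 0.3335070020961764 z 37.708013660703905 F -0.7065615568603605 [-0.31341118  0.99042011 -0.4514553 ]
```

```bash
for i in 1; do python3 -m inch '[{"delta_pos":[-0.001,0,0],"angular":[0,0,0],"hand":-1},{"delta_pos":[0,0,0],"angular":[0,0,0],"hand":-1}]' >/dev/null; python3 st.py;  python3 -m inch '[{"delta_pos":[-0.001,0,0],"angular":[0,0,0],"hand":-1},{"delta_pos":[0,0,0],"angular":[0,0,0],"hand":-1}]' >/dev/null; python3 st.py; python3 -m inch '[{"delta_pos":[-0.001,0,0],"angular":[0,0,0],"hand":-1},{"delta_pos":[0,0,0],"angular":[0,0,0],"hand":-1}]' >/dev/null; python3 st.py; done
```

```text
t 3.8 a -12.107127746379074 l -0.014400335201986357 z 36.699662640953065 F -1.536129619683596 [-1.61372613  0.18057531  0.50687952]
t 4.0 a -11.434898998504103 l 0.018323281619493405 z 36.33766251332152 F -0.2990072683011615 [-0.18768892  0.30263918  0.730243  ]
t 4.2 a -10.368042778185975 l 0.057751992623000716 z 36.26324764173662 F -0.0578331143336839 [-0.09575474 -0.06725661 -0.23063742]
```

```bash
python3 -m inch '[{"delta_pos":[-0.001,0,0],"angular":[0,0,0],"hand":-1},{"delta_pos":[0,0,0],"angular":[0,0,0],"hand":-1}]' >/dev/null; python3 st.py;  python3 -m inch '[{"delta_pos":[-0.001,0,0],"angular":[0,0,0],"hand":-1},{"delta_pos":[0,0,0],"angular":[0,0,0],"hand":-1}]' >/dev/null; python3 st.py; python3 -m inch '[{"delta_pos":[-0.001,0,0],"angular":[0,0,0],"hand":-1},{"delta_pos":[0,0,0],"angular":[0,0,0],"hand":-1}]' >/dev/null; python3 st.py;python3 -m inch '[{"delta_pos":[-0.001,0,0],"angular":[0,0,0],"hand":-1},{"delta_pos":[0,0,0],"angular":[0,0,0],"hand":-1}]' >/dev/null; python3 st.py
```

```text
t 4.4 a -10.165241434108758 l -0.033860037744362 z 36.21971922152539 F -0.9879107072669265 [-0.7142101   0.80082695  0.10792981]
t 4.6 a -10.162010220460697 l -0.055224914996335986 z 36.21635894232593 F -4.688167279530508 [-3.84595816  2.83415986  2.54390288]
t 4.8 a -10.166770889053101 l -0.08426858487345473 z 36.20433425772986 F -6.716429445794618 [-5.08519509  4.95882183  5.17827353]
t 5.0 a -10.04076039852713 l -0.09161502226324904 z 36.22581643367266 F -8.515748782346655 [-6.54500118  6.08100448  5.74613098]
```

```bash
python3 -m inch '[{"delta_pos":[-0.005,0,0],"angular":[0,0,0],"hand":-1},{"delta_pos":[-0.005,0,0],"angular":[0,0,0],"hand":-1},{"delta_pos":[-0.005,0,0],"angular":[0,0,0],"hand":-1},{"delta_pos":[-0.005,0,0],"angular":[0,0,0],"hand":-1},{"delta_pos":[-0.005,0,0],"angular":[0,0,0],"hand":-1},{"delta_pos":[-0.005,0,0],"angular":[0,0,0],"hand":-1},{"delta_pos":[-0.005,0,0],"angular":[0,0,0],"hand":-1},{"delta_pos":[0,0,0],"angular":[0,0,0],"hand":-1}]' >/dev/null; python3 st.py
```

```text
t 5.8 a 24.36672668924467 l 0.20660452442514132 z 36.0951820764017 F -8.486319748658435 [-6.32186167  6.48426074  5.16253769]
```

```bash
python3 -m inch '[{"delta_pos":[-0.005,0,0],"angular":[0,0,0],"hand":-1},{"delta_pos":[-0.005,0,0],"angular":[0,0,0],"hand":-1},{"delta_pos":[-0.004,0,0],"angular":[0,0,0],"hand":-1},{"delta_pos":[0,0,0],"angular":[0,0,0],"hand":-1},{"delta_pos":[0,0,0],"angular":[0,0,0],"hand":-1}]' >/dev/null; python3 st.py
python3 - <<'E'
from h import *
P=cloud(grab_frame("side")); S=cloud(grab_frame("scene"))
c=np.array([676.,-31])
n=np.array([.9041,-.4273]);t=np.array([.4273,.9041])
for A in(np.load("side.npz")["P"],P,np.load("scene.npz")["P"],S):
    d=A[...,:2]-[545.7,31.1];k=(abs(d@n-149)<14)&(abs(d@t)<12)&(A[...,2]>70)&(A[...,2]<95); print(k.sum(),np.percentile(A[k][:,2],[50,90,98]) if k.any() else 0)
E
```

```text
t 6.3 a 38.10451542472891 l 0.36231663164736844 z 36.042265724096076 F -8.691788092406846 [-6.24518092  7.12735787  6.32281029]
52 [86.31068139 87.9186963  88.62055477]
42 [77.43523532 79.0058491  79.76596728]
73 [86.46666955 88.83229591 89.37976236]
60 [78.4510655  79.72510347 80.67631524]
```

The pin dropped 9 mm with the slide at 48 mm of travel, about 1 cm past the pin. I'll ease the slide back and then move clear.

```bash
python3 -m inch '[{"delta_pos":[0.002,0,0],"angular":[0,0,0],"hand":-1},{"delta_pos":[0.002,0,0],"angular":[0,0,0],"hand":-1},{"delta_pos":[0.002,0,0],"angular":[0,0,0],"hand":-1},{"delta_pos":[0.002,0,0],"angular":[0,0,0],"hand":-1},{"delta_pos":[0.002,0,0],"angular":[0,0,0],"hand":-1},{"delta_pos":[0.002,0,0],"angular":[0,0,0],"hand":-1},{"delta_pos":[0.002,0,0],"angular":[0,0,0],"hand":-1},{"delta_pos":[0,0,0],"angular":[0,0,0],"hand":-1}]' >/dev/null; python3 st.py
python3 -m inch '[{"delta_pos":[0.02,0,0],"angular":[0,0,0],"hand":-1},{"delta_pos":[0.03,0,0],"angular":[0,0,0],"hand":-1},{"delta_pos":[0.03,0,0],"angular":[0,0,0],"hand":-1},{"delta_pos":[0,0,-0.04],"angular":[0,0,0],"hand":-1},{"delta_pos":[0,0,-0.04],"angular":[0,0,0],"hand":-1},{"delta_pos":[0,0,-0.04],"angular":[0,0,0],"hand":-1},{"delta_pos":[0,0,0],"angular":[0,0,0],"hand":-1},{"delta_pos":[0,0,0],"angular":[0,0,0],"hand":-1}]' >/dev/null; python3 st.py
python3 - <<'E'
from h import *
f=grab_frame("side");P=cloud(f)
cv2.imwrite("pics/end.png",cv2.resize(f["img"][130:280,160:390,::-1],None,fx=3,fy=3))
n=np.array([.9041,-.4273]);t=np.array([.4273,.9041])
d=P[...,:2]-[545.7,31.1];z=P[...,2]
k=(abs(d@n-149)<14)&(abs(d@t)<12)&(z>70)&(z<95);print("knob z",np.percentile(z[k],[50,90,98]))
k=(abs(d@t)<40)&(z>25)&(z<58)&(d@n>-15)&(d@n<60);print("face a",np.percentile((d@n)[k],[10,30,50]))
E
```

```text
t 7.2 a 29.01157552469778 l -0.11081401567374019 z 36.40330047052526 F 0.31193513588771 [ 0.64485297  0.63439371 -0.26829791]
t 8.0 a -50.50763131176628 l 0.16357967486370276 z 157.45779705810529 F -0.41992660055139236 [-0.03639229  0.90574382  0.30456247]
knob z [77.08684465 79.1606697  79.83100498]
face a [40.71885551 41.63614681 42.45065537]
```

View pics/end.png

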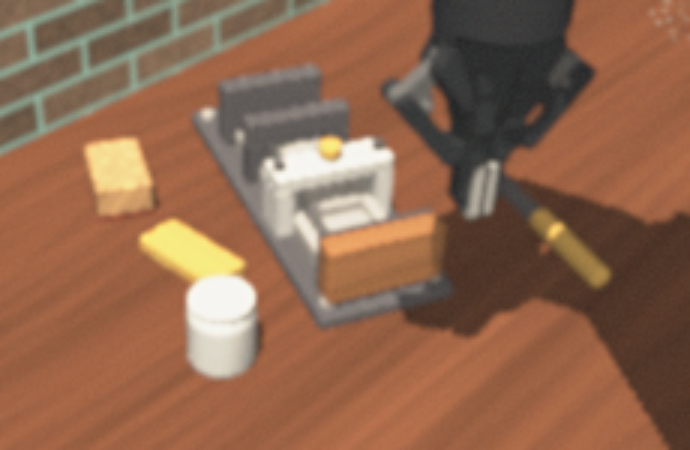

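The slide is latched: the face is at about 42 mm and the knob at (330,148) is down. The vice stands half open, the hand is clear and the loose parts look undisturbed.

```bash
python3 -c "from workcell import *; print(hand_in())"
```

```text
the job is handed in; nothing more can be done
None
```

The vice is latched half open on the first notch, with the pin down, the slide about 42 mm open, the hand clear and the loose parts undisturbed; I handed the job in at about 8 s.

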